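# Chock a row of turned blanks against the router-table fence and gauge it

### The job

Lay the stray wooden roll on its side between the other two and the chock, parallel to them and with its ends about level with theirs, then push the chock along the table so that its notched face closes all three up into one tight row against the fence, with no gaps, so that they cannot roll apart. Then press the sprung height gauge down gently until its foot rests on the middle roll, hold it there for about a second, and let it spring back up. Leave the other things on the table where they are.

Things in the scene. Friction and masses are not known exactly. Their poses are not given: they have to be found in the camera images.
- fence: White fence board with black top rail, fixed, 320 mm long (its x), 91 mm high. Origin: on the table, middle of the foot of its flat face (y = 0); z up; the rolls lie on its -y side. An arm on top, 40 mm wide, carries the gauge out over the rolls to 95 mm in front of the face; its underside is 115 mm and top 149 mm above the table; a thin scale on it rises to 180 mm.
- roll_a_center (a point): One of three identical smooth wooden cylinders (50 mm in diameter, 120 mm long, about 165 g), lying on its side. The point is its centre, 25 mm above the table; x is its long axis (y and z turn as it rolls). Any of the three may be the stray one that starts apart, beyond the chock.
- roll_b_center (a point): One of three identical smooth wooden cylinders (50 mm in diameter, 120 mm long, about 165 g), lying on its side. The point is its centre, 25 mm above the table; x is its long axis (y and z turn as it rolls). Any of the three may be the stray one that starts apart, beyond the chock.
- roll_c_center (a point): One of three identical smooth wooden cylinders (50 mm in diameter, 120 mm long, about 165 g), lying on its side. The point is its centre, 25 mm above the table; x is its long axis (y and z turn as it rolls). Any of the three may be the stray one that starts apart, beyond the chock.
- chock_center (a point): Loose plywood chock, 130 mm long (its x), 50 mm high, 280 g. The point is 25 mm above the table; z up; +y points to its front, which looks to the fence and has a shallow V notch along it (12 mm ahead of the point at mid-height, 20 mm at top and toe). The flat upright back is 35 mm behind. Nested on a roll, the point is 39 mm from the roll axis; behind a tight row of three, 164 mm from the fence.
- gauge_knob (a point): Centre of the flat top of the gauge's black push knob (36 mm in diameter, 14 mm thick), 206 mm above the table when up. Pressing it straight down lowers the gauge. It lies on the gauge's axis, 75 mm in front of the fence face, over the place of the middle roll of a tight row.
- gauge_foot (a point): Centre of the underside of the gauge's round foot (22 mm in diameter), 80 mm above the table when up, 126 mm below the knob's top.
- gauge (a joint): Gauge slide: 0 up, grows in metres as the foot is pressed down, up to 0.045; 0.030 when the foot rests on a 50 mm roll. The spring pushes up with about 1.4 N when up and 4 N at 0.030, and returns it to 0.
- glue: Bystander: glue bottle, 60 mm in diameter, 125 mm high, upright; origin centre of its underside.
- tape: Bystander: roll of tape lying flat, 90 mm in diameter, 25 mm high; origin centre of its underside.
- offcut: Bystander: wood offcut 50 x 90 x 32 mm; origin centre of its underside.
- brush: Bystander: hand brush lying on the table, along its x.
- spray: Bystander: spray can, 64 mm in diameter, 150 mm high, upright; origin centre of its underside.
- sanding: Bystander: cork sanding block 60 x 100 x 35 mm; origin centre of its underside.
- screwdriver: Bystander: screwdriver lying on the table, along its x.
Not all that is in view belongs to the job. What is shaped like the part that bears roll_c_center but red is not meant.

How it is judged (in metres and radians):
On the way, in this order (a step that is already met when the one before it is completed fails the run):
1. the stray roll lies released on the table with the other two, all on their sides roughly parallel to the fence, between it and the chock (y of roll_a_center in the frame of fence between -0.38 and -0.015 m and x of roll_a_center in the frame of fence between -0.045 and 0.045 m and height (world z) of each of roll_a_center, roll_b_center, roll_c_center below 0.032 m and angle between the x axis of each of roll_a_center, roll_b_center, roll_c_center and the x axis of fence, either way round below 0.4 rad and y of roll_b_center in the frame of fence between -0.38 and -0.015 m and x of roll_b_center in the frame of fence between -0.045 and 0.045 m and y of roll_c_center in the frame of fence between -0.38 and -0.015 m and x of roll_c_center in the frame of fence between -0.045 and 0.045 m and linear speed of each of roll_a, roll_b, roll_c below 0.03 m/s and contact force between the fingers and roll_a below 0.5 N and contact force between the fingers and roll_b below 0.5 N and contact force between the fingers and roll_c below 0.5 N), for 0.1 s.
2. the chock has closed the three rolls up into a tight row against the fence (y of roll_a_center in the frame of fence between -0.14 and -0.015 m and x of roll_a_center in the frame of fence between -0.045 and 0.045 m and height (world z) of each of roll_a_center, roll_b_center, roll_c_center, chock_center below 0.03 m and angle between the x axis of each of roll_a_center, roll_b_center, roll_c_center, chock_center and the x axis of fence, either way round below 0.1 rad and y of roll_b_center in the frame of fence between -0.14 and -0.015 m and x of roll_b_center in the frame of fence between -0.045 and 0.045 m and y of roll_c_center in the frame of fence between -0.14 and -0.015 m and x of roll_c_center in the frame of fence between -0.045 and 0.045 m and y of chock_center in the frame of fence between -0.172 and -0.154 m and x of chock_center in the frame of fence between -0.045 and 0.045 m and angle between chock_center's own z axis and vertical below 0.1 rad), for 0.2 s.
3. the gauge's foot is held down on the middle roll (all of step 2 and value of joint gauge between 0.027 and 0.033 m and (contact force between gauge and roll_a above 0.1 N or contact force between gauge and roll_b above 0.1 N or contact force between gauge and roll_c above 0.1 N)), for 0.4 s.
At the end, for the whole second after the job is handed in: All three rolls lie on the table in one tight row against the fence (chock against the outer one, at most 8 mm play in all), rolls and flat chock parallel to the fence within 0.1 rad and within 45 mm of its middle along it; gauge back up within 4 mm; all at rest (all of step 2 and linear speed of each of roll_a, roll_b, roll_c below 0.03 m/s and value of joint gauge below 0.004 m and linear speed of chock below 0.02 m/s); the robot touches nothing.
It fails at once if a bystander is disturbed (moved more than 25 mm) (distance of any of glue, tape, offcut, brush, spray, sanding, screwdriver from where it was at the start of the episode above 0.025 m).
It fails at once if the gauge is pressed onto a roll harder than 30 N (contact force between gauge and roll_a above 30 N or contact force between gauge and roll_b above 30 N or contact force between gauge and roll_c above 30 N).
It also fails if it takes over 67 s, if anything falls off the work surface, if the arm or the gripper's body presses on something with over 40 N, if the wrist force passes 120 N, or if a joint passes its speed limit or range.

### The arm

A 6-joint arm with a two-finger parallel gripper is mounted at the origin on the work surface. World frame = base frame: x ahead of the robot, y to its left, z up, the work surface at z = 0. Lengths are in mm, angles in rad, forces in N, time in s.
With the tool pointing down it reaches from about 300 to 775 mm from the base axis. Payload 14.6 kg.
Tool frame: the origin (TCP) lies on the front face of the gripper's body, between the roots of the fingers; the fingertips stand 97 mm ahead of it and the grasp point (between the pads) lies 78 mm ahead of it; z points along the fingers, y is the direction in which the jaws open and shut (so a half turn about z gives the same grasp; the last joint's range is limited). The gripper opens to 94 mm and grips with 3 to 60 N. Pads are 16 mm wide; open, the fingers measure 119 mm over their backs; the gripper's body (75 mm by 177 mm) begins 78 mm behind the grasp point.
Start: joints at [-1.326, 0.3, 1.521, -0, 1.321, -0.067], TCP at [168.718, -523.473, 302.646] pointing down, gripper open.
Joint ranges: [-3.03, 3.03], [-0.79, 2.21], [0.23, 2.52], [-1.04, 4.18], [0, 3.07], [-2.55, 2.55]. Speed limits (rad/s): [2.22, 2.22, 2.57, 3.14, 3.14, 3.14].

### API

Orientations are given as [roll, pitch, yaw] about the fixed x, y, z axes, in that order (R = Rz(yaw) Ry(pitch) Rx(roll)).
In Python, from cell import manip, eyes, finder gives the robot as it stands.
- The arm moves only by the tool drive_tool, never from a script. Its argument "rows" is a list of rows, each an object with "offset": the shift along the tool's x, y, z in mm, a list of three; "spin": the turn about the tool's z in degrees; "jaw": the finger opening in mm, from 0 to 94. In form: [{"offset": [dx, dy, dz], "spin": spin, "jaw": jaw}, ...]. A call has 1 to 20 rows; each row shifts and turns the commanded pose from where the row before left it, along the tool's axes as they then stand; what a row does not reach is not made up. A row lasts 1/10 s, in which the tool goes at most 50 mm and 8.59 degrees, less where a joint would pass 70% of its speed; a pose out of reach is approached as far as the arm can. A call is refused whole if a number of a shift passes 50 or a number of a turn 8.59, either way. A call with a gripper value outside its range is refused whole. The fingers move at their own pace and stop on an object; "force" is the grip in N (left out, the last holds). Time passes only in rows, so rows that do not move let the fingers close. It gives the time, the measured TCP pose, the force and the opening at its end, in the units of the state.
- manip.read_state(): the state, without advancing time (a new reading comes with each control period).
- eyes.camera(name): name is "side" or "top" or "wrist"; returns a dict with "color" (384x512x3 uint8, blue, green, red), "depth" (384x512 float32, mm along the optical axis (not along the pixel's ray), 0 where there is no reading), "vfov" (degrees; the focal length in pixels is half the picture's height over the tangent of half this angle, whatever the lens; pixels are square), "cx", "cy" (the principal point, pixels), "rvec" (rotation vector, rad) and "tvec" (3), from world to camera coordinates, as OpenCV has them. Camera axes: x right, y down, z forward; pixel columns grow to the right and rows downward; lengths in mm; the calibration is good to about 2 mm. A picture is of the moment at which its call begins.
- manip.sign_off(): hands the job in, once; it reports no verdict.
Trained networks look in the newest picture that a camera, given by its name, has taken for a name from the list of things; names that differ only in an ending like _2 or _b are one class to them, and where a whole thing is asked for, a point or a joint stands for the part that bears it (a point fixed in the world has none). Each returns a list of dicts, best first, with "p" (0 to 1); they miss things now and then, are a little off and sometimes report something else, mostly with a low value. They report only what shows in the picture. A call takes as long as a camera call. They do not tell look-alikes from the thing itself.
- finder.find_in(camera, target): "uv" ([column, row] in pixels, amid what is visible of it).
The state is a dict: "clock": time; "joints": joint angles; "qd": joint speeds; "effort": joint torques, N m; "eef_pos": TCP position; "eef_rot": TCP orientation; "wrist_force": force on the tool from outside, world axes, zero at the start; "moment": the same for the moment, N m; "finger_gap": finger opening in mm.
Only numpy, scipy, OpenCV 4.12 (cv2) and the standard library are available. Lean on these libraries where they do the work, as an engineer would, in place of code of your own. Each camera call takes 0.05 s, during which the arm holds its last target. There are 200 camera calls.

## Working session

There is one attempt and no reset: what is moved stays moved. The work goes in short steps, Python scripts to look and compute and a tool call to move; the robot and the scene stay as the last step left them, time stands still between calls to the robot, and variables do not carry over. Pictures are saved under pics/ and viewed, about 8 in all and at most 12, crops included, and the job is handed in when it is done.

Besides the shell and the picture viewer there is one more tool, called after ">>>" in YAML: its name, and indented under it one key for each argument. drive_tool: Moves the arm, as the interface text tells. Its arguments: {"type":"object","properties":{"rows":{"type":"array","items":{"type":"object","properties":{"offset":{"type":"array","items":{"type":"number"}},"spin":{"type":"number"},"jaw":{"type":"number"}}}},"force":{"type":"number"}},"required":["rows"]}

```bash
mkdir -p pics; cat > h.py <<'E'
import numpy as np, cv2
from cell import manip, eyes, finder
def cam(n):
    c=eyes.camera(n); c['R']=cv2.Rodrigues(np.array(c['rvec'],float))[0]; c['t']=np.array(c['tvec'],float).ravel()
    c['f']=c['color'].shape[0]/2/np.tan(np.radians(c['vfov'])/2); return c
def cloud(c):
    h,w=c['depth'].shape; u,v=np.meshgrid(np.arange(w),np.arange(h)); z=c['depth'].astype(float)
    P=np.stack([(u-c['cx'])/c['f']*z,(v-c['cy'])/c['f']*z,z],-1)
    return (P-c['t'])@c['R']
def save(c,n): cv2.imwrite('pics/'+n,c['color'])
E
python3 - <<'E'
from h import *
ims=[]
for n in ['top','side']:
    c=cam(n); P=cloud(c); ims.append(c['color'])
    print(n,c['f'],'campos',(-c['R'].T@c['t']).round())
    for t in ['roll_a_center','chock_center','gauge_knob','fence','glue','tape','offcut','brush','spray','sanding','screwdriver']:
        for d in finder.find_in(n,t)[:4]:
            u,v=map(int,np.round(d['uv'])); print(t,round(d['p'],2),u,v,P[v,u].round() if c['depth'][v,u]>0 else None)
    np.savez(''+n,P=P,col=c['color'],d=c['depth'])
cv2.imwrite('pics/1.png',ims[0]);cv2.imwrite('pics/2.png',ims[1])
s=manip.read_state();print(s)
E
```

```text
top 373.7469578594122 campos [ 381.  -19. 1245.]
roll_a_center 0.86 338 204 [ 519. -331.   48.]
roll_a_center 0.28 129 196 [536. 313. 146.]
chock_center 0.95 273 194 [ 553. -119.   48.]
gauge_knob 0.44 148 190 [544. 242. 208.]
gauge_knob 0.21 251 142 [729. -50.  39.]
fence 0.57 252 141 [734. -53.  34.]
fence 0.56 128 199 [527. 315. 148.]
glue 0.65 219 144 [708.  53.  91.]
tape 0.74 155 141 [737. 270.  24.]
offcut 0.86 190 239 [411. 149.  32.]
offcut 0.52 192 192 [561. 142.  50.]
brush 0.69 239 235 [423.  -8.  18.]
spray 0.96 184 140 [704. 154. 150.]
sanding 0.85 252 144 [724. -53.  35.]
screwdriver 0.59 369 255 [ 353. -433.   21.]
screwdriver 0.52 242 235 [423. -18.  23.]
side 493.7066959303725 campos [  40.  674. 1060.]
roll_a_center 0.61 308 174 [ 503. -302.   35.]
chock_center 0.63 257 203 [ 557. -106.   53.]
gauge_knob 0.56 173 257 [542. 243. 205.]
gauge_knob 0.35 366 179 [ 353. -392.   22.]
fence 0.67 165 333 [514. 334.  45.]
fence 0.42 197 196 [726. -49.  33.]
glue 0.94 170 214 [712.  77.  83.]
glue 0.56 145 239 [695. 187. 103.]
tape 0.81 128 274 [722. 246.   3.]
offcut 0.58 25
[... 201 characters left out ...]
 360. -386.   23.]
{'clock': 1.2, 'joints': array([-1.32558223e+00,  2.99863074e-01,  1.52095323e+00, -2.03048682e-06,
        1.32066938e+00, -6.65945039e-02]), 'qd': array([-7.09371757e-05, -2.41726871e-05,  7.59788966e-04,  1.18890063e-03,
        1.92340235e-03, -1.60935113e-03]), 'effort': array([-1.07049913e-03, -5.31666255e+01, -3.52918446e+01,  7.08344369e-02,
        2.13896844e-02, -1.08466674e-05]), 'eef_pos': array([ 168.73107207, -523.48731064,  302.68565213]), 'eef_rot': array([3.14148605e+00, 9.08133525e-06, 3.11809104e-01]), 'wrist_force': array([-0.04299553,  1.00719243, -0.21792294]), 'moment': array([-0.02042004,  0.03056738,  0.03511523]), 'finger_gap': 93.99872556487915}
```

View pics/1.png

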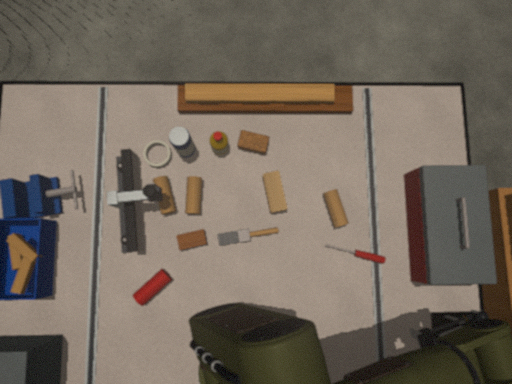

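View pics/2.png

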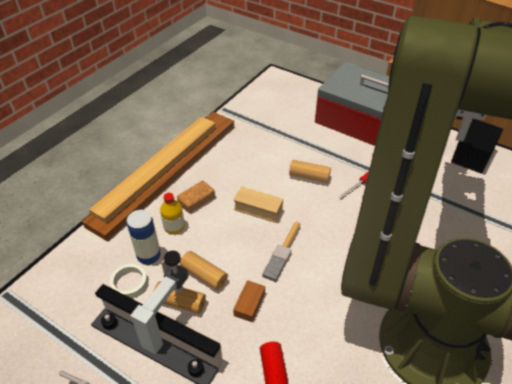

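```bash
python3 - <<'E'
from h import *
d=np.load('top.npz');P=d['P'];
def fit(name,x0,x1,y0,y1,z0,z1):
    m=(P[...,0]>x0)&(P[...,0]<x1)&(P[...,1]>y0)&(P[...,1]<y1)&(P[...,2]>z0)&(P[...,2]<z1)
    q=P[m]; 
    if len(q)<5: print(name,len(q));return
    r=cv2.minAreaRect(q[:,:2].astype(np.float32)); print(name,len(q),'med',np.median(q,0).round(1),'rect',np.round(r[0],1),np.round(r[1],1),round(r[2],1),'zmax',q[:,2].max().round(1), d['col'][m].mean(0).round())
fit('stray',430,620,-420,-240,35,60)
fit('stray_top',430,620,-420,-240,46,60)
fit('chock',430,660,-190,-60,40,60)
fit('rolls',430,660,60,235,35,60)
fit('rolls_top',430,660,60,235,46,60)
fit('rail',300,720,280,345,80,100)
fit('arm',430,660,180,360,140,156)
fit('knob',430,660,180,360,198,215)
E
```

```text
stray 499 med [ 506.3 -322.5   46.7] rect [ 507.9 -323.5] [119.9  46.5] 16.9 zmax 55.4 [ 70. 107. 138.]
stray_top 292 med [ 509.1 -324.2   49. ] rect [ 507.9 -323.3] [119.8  37.1] 18.5 zmax 55.4 [ 72. 111. 145.]
chock 678 med [ 562.5 -123.6   49.9] rect [ 563.2 -123.8] [130.3  54.8] 11.1 zmax 57.7 [ 88. 126. 156.]
rolls 786 med [546.6 151.2  46.3] rect [523.9 173.6] [189.1 123.2] 3.3 zmax 55.2 [ 64.  98. 127.]
rolls_top 408 med [547.6 147.4  49. ] rect [555.1 177.2] [114.5 117.9] 89.8 zmax 55.2 [ 65. 101. 132.]
rail 831 med [493.5 328.3  90.7] rect [533.7 332.1] [317.8  31.6] 5.3 zmax 97.2 [49. 53. 56.]
arm 438 med [535.3 302.  147.7] rect [540.6 291.9] [ 44.6 139. ] 5.7 zmax 154.7 [128. 135. 137.]
knob 131 med [541.6 242.5 205.4] rect [542.5 243.4] [31.2 34.9] 1.6 zmax 209.7 [57. 62. 66.]
```

The top view shows the fence and gauge at the left (columns 120–150). The two set rolls are at (163,195) and (194,195), the chock at (274,192), the stray roll at (335,208) and the red decoy at (152,287). The side view agrees.

```bash
cat >> h.py <<'E'
O=np.array([535.6,318.1]);A=np.radians(5.3);U=np.array([np.cos(A),np.sin(A)]);N=np.array([-U[1],U[0]])
def ff(p): p=np.asarray(p,float)[...,:2]-O; return np.stack([p@U,p@N],-1)
def ww(x,y): return O+x*U+y*N
def rolls(P,col=None,lo=-420,hi=-5,z0=40,z1=58):
    F=ff(P); m=(abs(F[...,0])<110)&(F[...,1]>lo)&(F[...,1]<hi)&(P[...,2]>z0)&(P[...,2]<z1)
    n,L,st,c=cv2.connectedComponentsWithStats(m.astype(np.uint8),connectivity=4)
    for i in range(1,n):
        if st[i,4]<40: continue
        q=F[L==i].astype(np.float32); r=cv2.minAreaRect(q); print('ff comp',st[i,4],'ctr',np.round(r[0],1),np.round(r[1],1),round(r[2],1),'z',np.median(P[L==i][:,2]).round(1))
E
python3 - <<'E'
from h import *
d=np.load('top.npz'); P=d['P']
rolls(P,lo=-500)
# fence yaw: rail line fits
for n in ['top','side']:
    P=np.load(n+'.npz')['P'];F=ff(P)
    m=(P[...,2]>87)&(P[...,2]<95)&(abs(F[...,0])<158)&(F[...,1]>-20)&(F[...,1]<40)
    q=F[m]; lo=[(x,np.percentile(q[abs(q[:,0]-x)<10,1],[3,97]).round(1)) for x in (-140,-90,-50,50,90,140) if (abs(q[:,0]-x)<10).sum()>5]; print(n,lo,q[:,0].min(),q[:,0].max())
    m=(P[...,2]>200)&(P[...,2]<212)&(np.hypot(F[...,0],F[...,1]+75)<40); q=F[m]; print('knob',(q.min(0)+q.max(0))/2)
print('stray',ff([508,-323.4]),'target',ww(0,-270))
E
```

```text
ff comp 678 ctr [ -13.3 -442.6] [130.3  54.8] 5.8 z 49.9
ff comp 378 ctr [ 11.8 -83.8] [120.6  42.6] 9.4 z 47.0
ff comp 448 ctr [   2.  -178.2] [ 43.  119.8] 81.3 z 47.2
top [(-140, array([ 0.5, 28.4])), (-90, array([ 1.3, 28.8])), (-50, array([-0.5, 29.3])), (50, array([-0.7, 28.8])), (90, array([-0.2, 26.7])), (140, array([ 1.2, 27.9]))] -157.55147884808957 157.9899620451749
knob [ 2.41269497e-02 -7.58507355e+01]
side [(-140, array([ 0.8, 29.3])), (-90, array([ 1.4, 29.1])), (-50, array([ 0.1, 29.2])), (50, array([ 1.2, 29. ])), (90, array([ 1.2, 29.2])), (140, array([ 0.8, 29.1]))] -157.87637507695348 157.99609581586338
knob [  1.16189429 -74.4972475 ]
stray [ -86.73773352 -636.20796567] target [560.54005861  49.25433149]
```

>>> drive_tool:
  rows:
    - {"offset": [32, -7.2, 5], "spin": 0, "jaw": 94}
    - {"offset": [32, -7.2, 5], "spin": 0, "jaw": 94}
    - {"offset": [32, -7.2, 5], "spin": 0, "jaw": 94}
    - {"offset": [32, -7.2, 5], "spin": 0, "jaw": 94}
    - {"offset": [32, -7.2, 5], "spin": 0, "jaw": 94}
    - {"offset": [32, -7.2, 5], "spin": 0, "jaw": 94}
    - {"offset": [32, -7.2, 5], "spin": 0, "jaw": 94}
    - {"offset": [32, -7.2, 5], "spin": 0, "jaw": 94}
    - {"offset": [32, -7.2, 5], "spin": 0, "jaw": 94}
    - {"offset": [32, -7.2, 5], "spin": 0, "jaw": 94}
    - {"offset": [32, -7.2, 5], "spin": 0, "jaw": 94}
    - {"offset": [32, -7.2, 5], "spin": 0, "jaw": 94}
    - {"offset": [0, 0, 0], "spin": 0, "jaw": 94}
    - {"offset": [0, 0, 0], "spin": 0, "jaw": 94}
  force: 20

```text
clock: 2.6
eef_pos: [507.9, -323.1, 242.3]
eef_rot: [-3.141, 0.0, 0.313]
wrist_force: [-0.3, 0.7, -0.5]
finger_gap: 94.2
```

>>> drive_tool:
  rows:
    - {"offset": [0, 0, 25], "spin": 0, "jaw": 94}
    - {"offset": [0, 0, 30], "spin": 0, "jaw": 94}
    - {"offset": [0, 0, 30], "spin": 0, "jaw": 94}
    - {"offset": [0, 0, 25], "spin": 0, "jaw": 94}
    - {"offset": [0, 0, 17], "spin": 0, "jaw": 94}
    - {"offset": [0, 0, 10], "spin": 0, "jaw": 94}
    - {"offset": [0, 0, 0], "spin": 0, "jaw": 60}
    - {"offset": [0, 0, 0], "spin": 0, "jaw": 40}
    - {"offset": [0, 0, 0], "spin": 0, "jaw": 40}
    - {"offset": [0, 0, 0], "spin": 0, "jaw": 40}
    - {"offset": [0, 0, 0], "spin": 0, "jaw": 40}
    - {"offset": [0, 0, 0], "spin": 0, "jaw": 40}
    - {"offset": [0, 0, -20], "spin": 0, "jaw": 40}
    - {"offset": [0, 0, -30], "spin": 0, "jaw": 40}
    - {"offset": [0, 0, -30], "spin": 0, "jaw": 40}
    - {"offset": [0, 0, -20], "spin": 0, "jaw": 40}
    - {"offset": [0, 0, 0], "spin": 0, "jaw": 40}

```text
clock: 4.3
eef_pos: [508.3, -323.8, 208.4]
eef_rot: [3.138, -0.003, 0.312]
wrist_force: [0.2, -0.1, -1.5]
finger_gap: 49.4
```

>>> drive_tool:
  rows:
    - {"offset": [8, -16, 0], "spin": 0, "jaw": 40}
    - {"offset": [15, -31, 0], "spin": 0, "jaw": 40}
    - {"offset": [15, -31, 0], "spin": 0, "jaw": 40}
    - {"offset": [15, -31, 0], "spin": 0, "jaw": 40}
    - {"offset": [15, -31, 0], "spin": 0, "jaw": 40}
    - {"offset": [15, -31, 0], "spin": 0, "jaw": 40}
    - {"offset": [15, -31, 0], "spin": 0, "jaw": 40}
    - {"offset": [15, -31, 0], "spin": 0, "jaw": 40}
    - {"offset": [15, -31, 0], "spin": 0, "jaw": 40}
    - {"offset": [15, -31, 0], "spin": 0, "jaw": 40}
    - {"offset": [15, -31, 0], "spin": 0, "jaw": 40}
    - {"offset": [6.2, -13, 0], "spin": 4.2, "jaw": 40}
    - {"offset": [0, 0, 0], "spin": 4.2, "jaw": 40}
    - {"offset": [0, 0, 0], "spin": 4.2, "jaw": 40}
    - {"offset": [0, 0, 0], "spin": 0, "jaw": 40}
    - {"offset": [0, 0, 0], "spin": 0, "jaw": 40}

```text
clock: 5.9
eef_pos: [559.4, 50.0, 204.5]
eef_rot: [-3.141, 0.002, 0.094]
wrist_force: [-0.7, 0.0, -1.5]
finger_gap: 50.0
```

```bash
python3 - <<'E'
from h import *
c=cam('wrist'); save(c,'3.png'); print(manip.read_state()['eef_pos'],manip.read_state()['eef_rot'])
P=cloud(cam('side')); rolls(P,lo=-330,z0=90,z1=160); rolls(P,lo=-500); 
E
```

```text
[559.56975031  49.88533246 204.82754578] [-3.14146785e+00  1.29563158e-03  9.40048612e-02]
ff comp 681 ctr [  -8.1 -267.6] [ 77.6 114.5] 74.0 z 140.4
ff comp 709 ctr [  4.9 -50.2] [89.4 47.1] 88.5 z 147.6
ff comp 717 ctr [ -12.4 -442.5] [131.   61.5] 6.9 z 49.9
ff comp 630 ctr [   4.  -176.8] [ 43.4 122.9] 82.0 z 47.8
ff comp 413 ctr [ -7.4 -85.5] [79.7 42.5] 10.4 z 47.5
```

View pics/3.png

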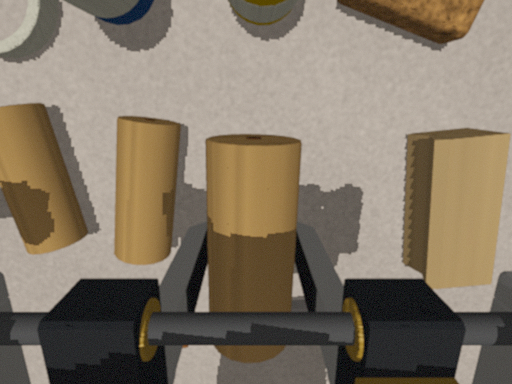

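Wrist view: the roll is gripped squarely (columns 207–300), between the two rolls (columns 40 and 148) and the chock (column 460). Next I lower it and release.

>>> drive_tool:
  rows:
    - {"offset": [0, 0, 20], "spin": 0, "jaw": 40}
    - {"offset": [0, 0, 30], "spin": 0, "jaw": 40}
    - {"offset": [0, 0, 25], "spin": 0, "jaw": 40}
    - {"offset": [0, 0, 14], "spin": 0, "jaw": 40}
    - {"offset": [0, 0, 7], "spin": 0, "jaw": 40}
    - {"offset": [0, 0, 2.5], "spin": 0, "jaw": 40}
    - {"offset": [0, 0, 0], "spin": 0, "jaw": 40}
    - {"offset": [0, 0, 0], "spin": 0, "jaw": 40}

```text
clock: 6.8
eef_pos: [560.4, 49.6, 108.1]
eef_rot: [3.141, -0.001, 0.092]
wrist_force: [-1.0, -0.3, -1.0]
finger_gap: 49.4
```

>>> drive_tool:
  rows:
    - {"offset": [0, 0, 1.5], "spin": 0, "jaw": 40}
    - {"offset": [0, 0, 1.5], "spin": 0, "jaw": 40}
    - {"offset": [0, 0, 0], "spin": 0, "jaw": 48}
    - {"offset": [0, 0, 0], "spin": 0, "jaw": 52}
    - {"offset": [0, 0, 0], "spin": 0, "jaw": 56}
    - {"offset": [0, 0, 0], "spin": 0, "jaw": 62}
    - {"offset": [0, 0, 0], "spin": 0, "jaw": 68}
    - {"offset": [0, 0, 0], "spin": 0, "jaw": 70}
    - {"offset": [0, 0, -15], "spin": 0, "jaw": 70}
    - {"offset": [0, 0, -30], "spin": 0, "jaw": 70}
    - {"offset": [0, 0, -30], "spin": 0, "jaw": 70}
    - {"offset": [0, 0, -15], "spin": 0, "jaw": 70}
    - {"offset": [0, 0, 0], "spin": 0, "jaw": 70}

```text
clock: 8.1
eef_pos: [560.7, 49.6, 197.3]
eef_rot: [3.141, -0.005, 0.092]
wrist_force: [-0.0, 0.1, -0.1]
finger_gap: 70.2
```

```bash
python3 - <<'E'
from h import *
for n in ('side','wrist'):
    P=cloud(cam(n)); print(n); rolls(P,lo=-500)
s=manip.read_state();print(s['clock'],s['eef_pos'],s['eef_rot'])
E
```

```text
side
ff comp 705 ctr [ -12.8 -442.7] [130.3  59.7] 5.4 z 50.2
ff comp 485 ctr [-2.000e-01 -2.686e+02] [ 43.9 121.8] 87.7 z 47.6
ff comp 629 ctr [   2.9 -176.8] [ 43.4 121.7] 81.2 z 48.0
ff comp 410 ctr [ -7.8 -85.9] [78.9 41.3] 11.5 z 47.4
wrist
ff comp 5216 ctr [ 14.6 -83.8] [119.6  37.6] 9.4 z 46.8
ff comp 7088 ctr [   4.6 -176.6] [ 40.6 120.1] 82.1 z 47.9
ff comp 7209 ctr [   1.8 -268.2] [ 40.8 120.2] 88.7 z 47.7
ff comp 10812 ctr [ -11.1 -441.1] [130.4  56.1] 5.8 z 49.9
8.2 [559.81694375  49.60021688 194.20316044] [-3.14157827e+00 -1.98917513e-04  9.19140445e-02]
```

>>> drive_tool:
  rows:
    - {"offset": [-1.2, 15.3, 0], "spin": 0, "jaw": 80}
    - {"offset": [-1.2, 30, 0], "spin": 0, "jaw": 94}
    - {"offset": [-1.2, 30, 0], "spin": 0, "jaw": 94}
    - {"offset": [-1.2, 30, 0], "spin": 0, "jaw": 94}
    - {"offset": [-1.2, 30, 0], "spin": 0, "jaw": 94}
    - {"offset": [-1.2, 30, 0], "spin": 0, "jaw": 94}
    - {"offset": [-1.2, 30, 0], "spin": 0, "jaw": 94}
    - {"offset": [-1.2, 30, 0], "spin": 0, "jaw": 94}
    - {"offset": [-2, 30, 0], "spin": 0, "jaw": 94}
    - {"offset": [0, 0, 0], "spin": 0, "jaw": 94}

```text
clock: 9.2
eef_pos: [570.9, -209.6, 192.8]
eef_rot: [-3.141, 0.002, 0.088]
wrist_force: [0.1, 0.3, -0.3]
finger_gap: 94.1
```

>>> drive_tool:
  rows:
    - {"offset": [0, 0, 0], "spin": -6, "jaw": 94}
    - {"offset": [0, 0, 0], "spin": -8, "jaw": 94}
    - {"offset": [0, 0, 0], "spin": -8, "jaw": 94}
    - {"offset": [0, 0, 0], "spin": -8, "jaw": 94}
    - {"offset": [0, 0, 0], "spin": -8, "jaw": 94}
    - {"offset": [0, 0, 0], "spin": -8, "jaw": 94}
    - {"offset": [0, 0, 0], "spin": -8, "jaw": 94}
    - {"offset": [0, 0, 0], "spin": -8, "jaw": 94}
    - {"offset": [0, 0, 0], "spin": -8, "jaw": 94}
    - {"offset": [0, 0, 0], "spin": -8, "jaw": 94}
    - {"offset": [0, 0, 0], "spin": -8, "jaw": 94}
    - {"offset": [0, 0, 0], "spin": -4, "jaw": 94}
    - {"offset": [0, 0, 0], "spin": 0, "jaw": 94}
    - {"offset": [0, 0, 0], "spin": 0, "jaw": 94}

```text
clock: 10.6
eef_pos: [571.6, -205.6, 193.6]
eef_rot: [-3.141, -0.001, 1.66]
wrist_force: [-0.5, -0.1, 0.4]
finger_gap: 94.0
```

>>> drive_tool:
  rows:
    - {"offset": [0, 0, 20], "spin": -0.2, "jaw": 94}
    - {"offset": [0, 0, 28], "spin": 0, "jaw": 94}
    - {"offset": [0, 0, 25], "spin": 0, "jaw": 94}
    - {"offset": [0, 0, 12], "spin": 0, "jaw": 94}
    - {"offset": [0, 0, 2.5], "spin": 0, "jaw": 94}
    - {"offset": [10, 0, 0], "spin": 0, "jaw": 94}
    - {"offset": [10, 0, 0], "spin": 0, "jaw": 94}
    - {"offset": [8, 0, 0], "spin": 0, "jaw": 94}
    - {"offset": [6, 0, 0], "spin": 0, "jaw": 94}
    - {"offset": [6, 0, 0], "spin": 0, "jaw": 94}
    - {"offset": [6, 0, 0], "spin": 0, "jaw": 94}
    - {"offset": [6, 0, 0], "spin": 0, "jaw": 94}
    - {"offset": [6, 0, 0], "spin": 0, "jaw": 94}
    - {"offset": [6, 0, 0], "spin": 0, "jaw": 94}
    - {"offset": [6, 0, 0], "spin": 0, "jaw": 94}
    - {"offset": [6, 0, 0], "spin": 0, "jaw": 94}
    - {"offset": [6, 0, 0], "spin": 0, "jaw": 94}

```text
clock: 12.3
eef_pos: [564.1, -123.7, 106.8]
eef_rot: [3.141, 0.0, 1.666]
wrist_force: [0.7, -4.4, 3.2]
finger_gap: 94.0
```

```bash
python3 - <<'E'
from h import *
c=cam('side');save(c,'4.png');P=cloud(c);rolls(P,lo=-500)
s=manip.read_state();print(s['clock'],s['eef_pos'],s['eef_rot'],s['wrist_force'],ff(s['eef_pos']))
E
```

```text
ff comp 799 ctr [ -10.5 -413. ] [ 73.  131.9] 89.9 z 50.1
ff comp 559 ctr [   0.8 -268.2] [ 44.  120.3] 89.1 z 47.4
ff comp 641 ctr [   4.1 -176.5] [ 43.3 121.3] 81.6 z 47.9
ff comp 417 ctr [ -8.8 -86.5] [77.6 42.1] 9.6 z 47.7
12.35 [ 564.02603945 -122.90415856  106.72283992] [ 3.14140838e+00 -1.09213750e-04  1.66652286e+00] [ 1.36893559 -0.41087411  1.18190842] [ -12.43130364 -441.74446264]
```

View pics/4.png

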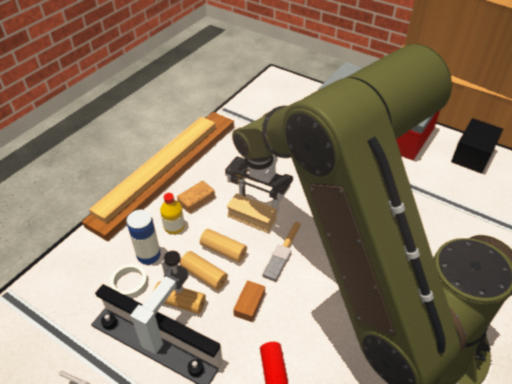

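Side view: the chock is now square, with both fingers behind it (255,205). The three rolls lie in line ahead of it at (222,244), (203,268) and (185,300). Next I push on.

>>> drive_tool:
  rows:
    - {"offset": [7, 0, 0], "spin": 0, "jaw": 94}
    - {"offset": [7, 0, 0], "spin": 0, "jaw": 94}
    - {"offset": [7, 0, 0], "spin": 0, "jaw": 94}
    - {"offset": [7, 0, 0], "spin": 0, "jaw": 94}
    - {"offset": [7, 0, 0], "spin": 0, "jaw": 94}
    - {"offset": [7, 0, 0], "spin": 0, "jaw": 94}
    - {"offset": [7, 0, 0], "spin": 0, "jaw": 94}
    - {"offset": [7, 0, 0], "spin": 0, "jaw": 94}
    - {"offset": [7, 0, 0], "spin": 0, "jaw": 94}
    - {"offset": [7, 0, 0], "spin": 0, "jaw": 94}
    - {"offset": [7, 0, 0], "spin": 0, "jaw": 94}
    - {"offset": [7, 0, 0], "spin": 0, "jaw": 94}
    - {"offset": [6, 0, 0], "spin": 0, "jaw": 94}
    - {"offset": [6, 0, 0], "spin": 0, "jaw": 94}
    - {"offset": [6, 0, 0], "spin": 0, "jaw": 94}
    - {"offset": [6, 0, 0], "spin": 0, "jaw": 94}
    - {"offset": [6, 0, 0], "spin": 0, "jaw": 94}
    - {"offset": [6, 0, 0], "spin": 0, "jaw": 94}
    - {"offset": [6, 0, 0], "spin": 0, "jaw": 94}

```text
clock: 14.25
eef_pos: [552.0, 1.8, 106.7]
eef_rot: [3.142, 0.0, 1.666]
wrist_force: [1.5, -6.2, 3.6]
finger_gap: 94.1
```

```bash
python3 - <<'E'
from h import *
c=cam('side');P=cloud(c);rolls(P,lo=-500);P=cloud(cam('wrist'));print('w');rolls(P,lo=-500)
s=manip.read_state();print(s['clock'],s['eef_pos'],s['eef_rot'],s['wrist_force'],ff(s['eef_pos']))
E
```

```text
ff comp 1525 ctr [  -8.4 -266.7] [114.1 136. ] 88.2 z 49.4
ff comp 638 ctr [   2.9 -174.5] [ 44.3 122.7] 83.2 z 47.7
ff comp 414 ctr [ -7.6 -85.2] [79.2 42.4] 10.7 z 47.4
w
ff comp 964 ctr [  41.1 -194.6] [ 5.5 42.3] 83.6 z 41.9
ff comp 57453 ctr [  -6.3 -266.8] [136.9 112.5] 0.2 z 49.3
14.35 [551.75401588   2.28616204 106.47292268] [-3.14097348e+00 -5.35749793e-04  1.66674530e+00] [-0.81803812  0.18503359 -0.6668521 ] [ -13.08695715 -315.95579442]
```

>>> drive_tool:
  rows:
    - {"offset": [5, 0, 0], "spin": 0, "jaw": 94}
    - {"offset": [5, 0, 0], "spin": 0, "jaw": 94}
    - {"offset": [5, 0, 0], "spin": 0, "jaw": 94}
    - {"offset": [5, 0, 0], "spin": 0, "jaw": 94}
    - {"offset": [5, 0, 0], "spin": 0, "jaw": 94}
    - {"offset": [5, 0, 0], "spin": 0, "jaw": 94}
    - {"offset": [5, 0, 0], "spin": 0, "jaw": 94}
    - {"offset": [5, 0, 0], "spin": 0, "jaw": 94}
    - {"offset": [5, 0, 0], "spin": 0, "jaw": 94}
    - {"offset": [5, 0, 0], "spin": 0, "jaw": 94}
    - {"offset": [5, 0, 0], "spin": 0, "jaw": 94}
    - {"offset": [5, 0, 0], "spin": 0, "jaw": 94}
    - {"offset": [5, 0, 0], "spin": 0, "jaw": 94}
    - {"offset": [5, 0, 0], "spin": 0, "jaw": 94}
    - {"offset": [5, 0, 0], "spin": 0, "jaw": 94}
    - {"offset": [5, 0, 0], "spin": 0, "jaw": 94}

```text
clock: 15.95
eef_pos: [544.4, 81.4, 106.7]
eef_rot: [3.142, 0.0, 1.666]
wrist_force: [-0.4, -3.0, -0.6]
finger_gap: 93.8
```

```bash
python3 - <<'E'
from h import *
c=cam('side');save(c,'5.png');P=cloud(c);rolls(P,lo=-500)
s=manip.read_state();print(s['clock'],s['eef_pos'],s['eef_rot'],s['wrist_force'],ff(s['eef_pos']))
cv2.imwrite('pics/5.png',cv2.resize(c['color'][150:384,50:330],None,fx=2.5,fy=2.5,interpolation=cv2.INTER_CUBIC))
E
```

```text
ff comp 1594 ctr [  -8.3 -187.2] [113.6 136.7] 87.7 z 49.6
ff comp 397 ctr [ -18.9 -102.8] [69.2 42.7] 1.2 z 47.6
ff comp 530 ctr [-11.  -45.5] [85.6 42.7] 10.3 z 47.6
16.0 [544.35163431  81.97091141 106.69397617] [ 3.14150935e+00 -1.95482778e-04  1.66646394e+00] [ 0.58638225 -0.28769793 -0.07003731] [ -13.09716419 -235.92795907]
```

View pics/5.png

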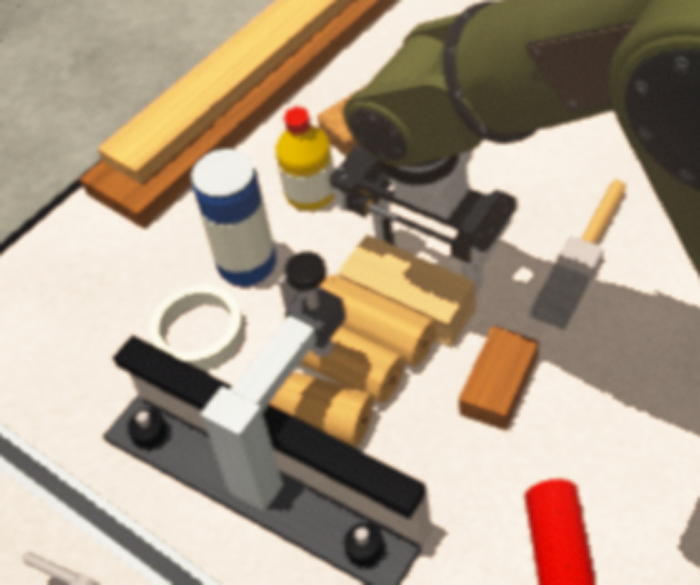

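Side crop: the chock, outer roll and middle roll are closing in. The inner roll at (325,405) is still about 10° off, and the bystanders are clear. Next comes the slow final closing.

>>> drive_tool:
  rows:
    - {"offset": [3, 0, 0], "spin": 0, "jaw": 94}
    - {"offset": [3, 0, 0], "spin": 0, "jaw": 94}
    - {"offset": [3, 0, 0], "spin": 0, "jaw": 94}
    - {"offset": [3, 0, 0], "spin": 0, "jaw": 94}
    - {"offset": [3, 0, 0], "spin": 0, "jaw": 94}
    - {"offset": [2, 0, 0], "spin": 0, "jaw": 94}
    - {"offset": [2, 0, 0], "spin": 0, "jaw": 94}
    - {"offset": [2, 0, 0], "spin": 0, "jaw": 94}
    - {"offset": [2, 0, 0], "spin": 0, "jaw": 94}
    - {"offset": [1, 0, 0], "spin": 0, "jaw": 94}

```text
clock: 17.0
eef_pos: [542.2, 104.8, 106.7]
eef_rot: [3.141, 0.0, 1.666]
wrist_force: [0.9, -5.6, 1.4]
finger_gap: 93.7
```

>>> drive_tool:
  rows:
    - {"offset": [1, 0, 0], "spin": 0, "jaw": 94}
    - {"offset": [1, 0, 0], "spin": 0, "jaw": 94}
    - {"offset": [1, 0, 0], "spin": 0, "jaw": 94}
    - {"offset": [0.5, 0, 0], "spin": 0, "jaw": 94}

```text
clock: 17.4
eef_pos: [541.9, 108.2, 106.7]
eef_rot: [3.141, 0.0, 1.666]
wrist_force: [0.7, -6.4, 0.7]
finger_gap: 94.0
```

```bash
python3 - <<'E'
from h import *
c=cam('side');P=cloud(c);rolls(P,lo=-500)
s=manip.read_state();print(s['clock'],s['eef_pos'],s['eef_rot'],s['wrist_force'],ff(s['eef_pos']))
E
```

```text
ff comp 1552 ctr [ -10.4 -158.8] [116.6 132.6] 89.9 z 50.4
ff comp 478 ctr [-13.1 -73.6] [82.1 42. ] 0.5 z 47.6
ff comp 343 ctr [-13.2 -31.6] [84.8 28.9] 0.0 z 48.7
17.45 [541.86778403 108.24484939 106.72827441] [3.14147846e+00 4.69316745e-04 1.66613219e+00] [ 0.06312976 -3.94992721 -0.76223146] [ -13.14345618 -209.53691539]
```

>>> drive_tool:
  rows:
    - {"offset": [1, 0, 0], "spin": 0, "jaw": 94}
    - {"offset": [0.5, 0, 0], "spin": 0, "jaw": 94}
    - {"offset": [0, 0, 0], "spin": 0, "jaw": 94}

```text
clock: 17.75
eef_pos: [541.8, 108.6, 106.7]
eef_rot: [-3.141, 0.002, 1.666]
wrist_force: [-0.5, -16.8, 1.9]
finger_gap: 94.1
```

>>> drive_tool:
  rows:
    - {"offset": [-2, 0, 0], "spin": 0, "jaw": 94}
    - {"offset": [-6, 0, 0], "spin": 0, "jaw": 94}
    - {"offset": [-15, 0, 0], "spin": 0, "jaw": 94}
    - {"offset": [-18, 0, 0], "spin": 0, "jaw": 94}
    - {"offset": [0, 0, -20], "spin": 0, "jaw": 60}
    - {"offset": [0, 0, -30], "spin": 0, "jaw": 30}
    - {"offset": [0, 0, -30], "spin": 0, "jaw": 0}
    - {"offset": [0, 0, -30], "spin": 0, "jaw": 0}
    - {"offset": [0, 0, -30], "spin": 0, "jaw": 0}
    - {"offset": [0, 0, -30], "spin": 0, "jaw": 0}
    - {"offset": [0, 0, -30], "spin": 0, "jaw": 0}
    - {"offset": [0, 0, -23], "spin": 0, "jaw": 0}
    - {"offset": [0, 0, 0], "spin": 0, "jaw": 0}
    - {"offset": [0, 0, 0], "spin": 0, "jaw": 0}

```text
clock: 19.15
eef_pos: [545.5, 68.5, 329.2]
eef_rot: [-3.142, -0.0, 1.666]
wrist_force: [-1.0, 0.0, -0.4]
finger_gap: 17.3
```

```bash
python3 - <<'E'
from h import *
c=cam('side');save(c,'6.png');P=cloud(c);rolls(P,lo=-500)
F=ff(P);m=(P[...,2]>200)&(P[...,2]<212)&(np.hypot(F[...,0],F[...,1]+75)<40); q=F[m]; print('knob',(q.min(0)+q.max(0))/2,P[m][:,2].mean())
P=cloud(cam('wrist'));print('w');rolls(P,lo=-500)
s=manip.read_state();print(s['clock'],s['eef_pos'],s['eef_rot'],s['finger_gap'],ff(s['eef_pos']))
E
```

```text
ff comp 1508 ctr [ -11.4 -151.7] [131.3  98.9] 1.1 z 50.3
ff comp 473 ctr [-13.3 -75.4] [44.3 80.8] 87.4 z 47.5
ff comp 336 ctr [-13.3 -31.9] [83.7 29.1] 0.6 z 48.7
knob [  1.37587592 -74.52795841] 205.82581322946217
w
ff comp 2935 ctr [  8.  -82.2] [120.5  26.7] 0.2 z 47.9
ff comp 10523 ctr [  -6.7 -150.8] [136.2  97.2] 0.1 z 50.1
19.25 [545.34426108  68.69771343 328.23414412] [-3.13949030e+00 -1.60974052e-04  1.66596917e+00] 9.058411432383654 [ -13.3348343  -249.23609964]
```

View pics/6.png

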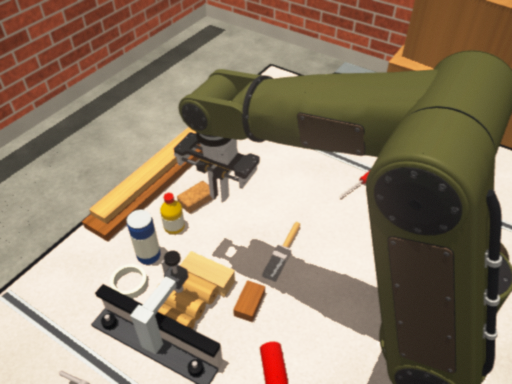

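Side view: the row is closed up against the fence at (195,285) and the chock sits behind it at (208,270). The gauge knob is at (173,257) and still up. Next I move above the knob.

>>> drive_tool:
  rows:
    - {"offset": [15, 1.4, 0], "spin": 0, "jaw": 0}
    - {"offset": [22, 1.6, 0], "spin": 0, "jaw": 0}
    - {"offset": [22, 1.6, 0], "spin": 0, "jaw": 0}
    - {"offset": [22, 1.6, 0], "spin": 0, "jaw": 0}
    - {"offset": [22, 1.6, 0], "spin": 0, "jaw": 0}
    - {"offset": [22, 1.6, 0], "spin": 0, "jaw": 0}
    - {"offset": [22, 1.6, 0], "spin": 0, "jaw": 0}
    - {"offset": [17, 1.6, 0], "spin": 0, "jaw": 0}
    - {"offset": [10.4, 1.6, 0], "spin": 0, "jaw": 0}
    - {"offset": [0, 0, 0], "spin": 0, "jaw": 0}
    - {"offset": [0, 0, 0], "spin": 0, "jaw": 0}
    - {"offset": [0, 0, 5], "spin": 0, "jaw": 0}
    - {"offset": [0, 0, 5], "spin": 0, "jaw": 0}
    - {"offset": [0, 0, 5], "spin": 0, "jaw": 0}
    - {"offset": [0, 0, 0], "spin": 0, "jaw": 0}

```text
clock: 20.75
eef_pos: [543.0, 243.7, 313.7]
eef_rot: [-3.14, 0.0, 1.666]
wrist_force: [-0.9, -0.2, 0.2]
finger_gap: 0.2
```

```bash
python3 - <<'E'
from h import *
s=manip.read_state();print(s['clock'],s['eef_pos'],s['eef_rot'],s['wrist_force'],s['finger_gap'],ff(s['eef_pos']))
E
```

```text
20.75 [542.97609356 243.6604287  313.65606747] [-3.14015872e+00  3.83947409e-04  1.66578111e+00] [-0.86150824 -0.19416847  0.17090894] 0.20606709716268534 [  0.4685316  -74.80265376]
```

>>> drive_tool:
  rows:
    - {"offset": [0, 0, 4], "spin": 0, "jaw": 0}
    - {"offset": [0, 0, 4], "spin": 0, "jaw": 0}
    - {"offset": [0, 0, 3], "spin": 0, "jaw": 0}
    - {"offset": [0, 0, 3], "spin": 0, "jaw": 0}
    - {"offset": [0, 0, 3], "spin": 0, "jaw": 0}
    - {"offset": [0, 0, 3], "spin": 0, "jaw": 0}
    - {"offset": [0, 0, 3], "spin": 0, "jaw": 0}
    - {"offset": [0, 0, 3], "spin": 0, "jaw": 0}
    - {"offset": [0, 0, 3], "spin": 0, "jaw": 0}
    - {"offset": [0, 0, 3], "spin": 0, "jaw": 0}
    - {"offset": [0, 0, 2], "spin": 0, "jaw": 0}
    - {"offset": [0, 0, 2], "spin": 0, "jaw": 0}
    - {"offset": [0, 0, 0], "spin": 0, "jaw": 0}

```text
clock: 22.05
eef_pos: [543.1, 244.0, 278.4]
eef_rot: [-3.141, -0.0, 1.666]
wrist_force: [-1.0, -1.2, 4.4]
finger_gap: 0.4
```

>>> drive_tool:
  rows:
    - {"offset": [0, 0, 1], "spin": 0, "jaw": 0}
    - {"offset": [0, 0, 0.5], "spin": 0, "jaw": 0}
    - {"offset": [0, 0, 0], "spin": 0, "jaw": 0}

```text
clock: 22.35
eef_pos: [543.1, 244.0, 277.2]
eef_rot: [3.142, -0.0, 1.666]
wrist_force: [-1.2, -0.2, 3.7]
finger_gap: 0.6
```

>>> drive_tool:
  rows:
    - {"offset": [0, 0, 1], "spin": 0, "jaw": 0}
    - {"offset": [0, 0, 1], "spin": 0, "jaw": 0}
    - {"offset": [0, 0, 0.5], "spin": 0, "jaw": 0}
    - {"offset": [0, 0, 0], "spin": 0, "jaw": 0}

```text
clock: 22.75
eef_pos: [543.1, 244.0, 274.6]
eef_rot: [-3.142, -0.0, 1.666]
wrist_force: [-2.3, -1.2, 3.2]
finger_gap: 0.5
```

>>> drive_tool:
  rows:
    - {"offset": [0, 0, 0.7], "spin": 0, "jaw": 0}
    - {"offset": [0, 0, 0], "spin": 0, "jaw": 0}

```text
clock: 22.95
eef_pos: [543.1, 244.0, 273.9]
eef_rot: [-3.142, 0.0, 1.666]
wrist_force: [-1.9, -2.0, 3.8]
finger_gap: 0.1
```

>>> drive_tool:
  rows:
    - {"offset": [0, 0, 0.7], "spin": 0, "jaw": 0}
    - {"offset": [0, 0, 0], "spin": 0, "jaw": 0}

```text
clock: 23.15
eef_pos: [543.1, 244.0, 273.4]
eef_rot: [3.141, -0.0, 1.666]
wrist_force: [-3.7, -1.2, 4.7]
finger_gap: 0.6
```

>>> drive_tool:
  rows:
    - {"offset": [0, 0, 0.5], "spin": 0, "jaw": 0}
    - {"offset": [0, 0, 0], "spin": 0, "jaw": 0}

```text
clock: 23.35
eef_pos: [543.1, 244.0, 273.4]
eef_rot: [3.141, -0.0, 1.666]
wrist_force: [-3.8, -1.0, 8.9]
finger_gap: 0.3
```

>>> drive_tool:
  rows:
    - {"offset": [0, 0, 0.4], "spin": 0, "jaw": 0}
    - {"offset": [0, 0, 0], "spin": 0, "jaw": 0}

```text
clock: 23.55
eef_pos: [543.1, 244.0, 273.3]
eef_rot: [3.141, -0.0, 1.666]
wrist_force: [-4.9, -3.6, 11.4]
finger_gap: 0.2
```

The gauge foot is resting on the roll: the force rose to 11 N with no further travel, about 7 N of it on the roll. I hold for 1.2 s, then let it up.

>>> drive_tool:
  rows:
    - {"offset": [0, 0, 0], "spin": 0, "jaw": 0}
    - {"offset": [0, 0, 0], "spin": 0, "jaw": 0}
    - {"offset": [0, 0, 0], "spin": 0, "jaw": 0}
    - {"offset": [0, 0, 0], "spin": 0, "jaw": 0}
    - {"offset": [0, 0, 0], "spin": 0, "jaw": 0}
    - {"offset": [0, 0, 0], "spin": 0, "jaw": 0}
    - {"offset": [0, 0, 0], "spin": 0, "jaw": 0}
    - {"offset": [0, 0, 0], "spin": 0, "jaw": 0}
    - {"offset": [0, 0, 0], "spin": 0, "jaw": 0}
    - {"offset": [0, 0, 0], "spin": 0, "jaw": 0}
    - {"offset": [0, 0, 0], "spin": 0, "jaw": 0}
    - {"offset": [0, 0, 0], "spin": 0, "jaw": 0}

```text
clock: 24.75
eef_pos: [543.1, 244.0, 273.3]
eef_rot: [3.141, -0.0, 1.666]
wrist_force: [-5.1, -2.2, 11.9]
finger_gap: 0.4
```

```bash
python3 - <<'E'
from h import *
c=cam('side');P=cloud(c);rolls(P,lo=-500)
cv2.imwrite('pics/7.png',cv2.resize(c['color'][150:384,80:300],None,fx=2.5,fy=2.5,interpolation=cv2.INTER_CUBIC))
s=manip.read_state();print(s['clock'],s['eef_pos'],s['wrist_force'])
E
```

```text
ff comp 1418 ctr [ -10.5 -152.6] [101.1 131.5] 90.0 z 50.4
ff comp 442 ctr [-13.6 -74.5] [42.3 80.1] 89.6 z 47.5
ff comp 340 ctr [-14.9 -31.8] [28.3 82.8] 90.0 z 49.0
24.8 [543.09283276 244.01785134 273.33315771] [-5.7463141 -2.6864292 11.7838906]
```

View pics/7.png

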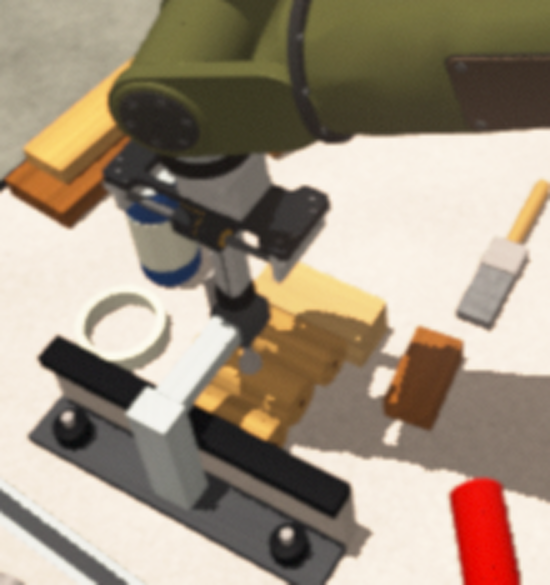

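The crop shows the gauge pressed with its foot on the middle roll, at about (250,360), and the row closed. Now I raise slowly, back away and check.

>>> drive_tool:
  rows:
    - {"offset": [0, 0, -2], "spin": 0, "jaw": 0}
    - {"offset": [0, 0, -4], "spin": 0, "jaw": 0}
    - {"offset": [0, 0, -4], "spin": 0, "jaw": 0}
    - {"offset": [0, 0, -4], "spin": 0, "jaw": 0}
    - {"offset": [0, 0, -4], "spin": 0, "jaw": 0}
    - {"offset": [0, 0, -4], "spin": 0, "jaw": 0}
    - {"offset": [0, 0, -4], "spin": 0, "jaw": 0}
    - {"offset": [0, 0, -4], "spin": 0, "jaw": 0}
    - {"offset": [0, 0, -6], "spin": 0, "jaw": 0}
    - {"offset": [0, 0, -10], "spin": 0, "jaw": 0}
    - {"offset": [0, 0, -20], "spin": 0, "jaw": 0}
    - {"offset": [-20, 0, -10], "spin": 0, "jaw": 0}
    - {"offset": [-30, 0, 0], "spin": 0, "jaw": 0}
    - {"offset": [-30, 0, 0], "spin": 0, "jaw": 0}
    - {"offset": [-30, 0, 0], "spin": 0, "jaw": 0}
    - {"offset": [-30, 0, 0], "spin": 0, "jaw": 0}
    - {"offset": [-30, 0, 0], "spin": 0, "jaw": 0}
    - {"offset": [-30, 0, 0], "spin": 0, "jaw": 0}
    - {"offset": [-15, 0, 0], "spin": 0, "jaw": 0}
    - {"offset": [0, 0, 0], "spin": 0, "jaw": 0}

```text
clock: 26.8
eef_pos: [563.8, 28.8, 348.7]
eef_rot: [3.141, 0.0, 1.664]
wrist_force: [0.5, 0.2, -0.1]
finger_gap: 0.4
```

```bash
python3 - <<'E'
from h import *
for n in ('side','top'):
    c=cam(n);P=cloud(c);print(n);rolls(P,lo=-500)
    F=ff(P);m=(P[...,2]>190)&(P[...,2]<215)&(np.hypot(F[...,0],F[...,1]+75)<25); print('knob z',np.median(P[m][:,2]) if m.any() else None)
    k=(abs(F[...,0]+11)<25)&(F[...,1]>-230)&(F[...,1]<-130)&(P[...,2]>44)&(P[...,2]<56)
    print('chock back', np.percentile(F[k][:,1],1) if k.any() else None)
    cv2.imwrite('pics/8_%s.png'%n,c['color'])
s=manip.read_state();print(s['clock'],s['eef_pos'],s['wrist_force'])
E
```

```text
side
ff comp 1513 ctr [ -10.7 -151.5] [132.7 101.6] 0.5 z 50.3
ff comp 479 ctr [-13.4 -74.1] [42.8 83.4] 89.6 z 47.8
ff comp 343 ctr [-14.9 -31.4] [29. 82.] 89.5 z 48.8
knob z 205.71644994201796
chock back -200.33062353722187
top
ff comp 329 ctr [  5.6 -76.7] [119.6  42.3] 0.7 z 47.3
ff comp 551 ctr [  -7.  -127.8] [ 50.2 133.9] 87.0 z 50.6
ff comp 77 ctr [ 48.5 -25.5] [29.2 41.8] 2.3 z 47.6
ff comp 203 ctr [-29.  -26.4] [54.8 41. ] 1.6 z 47.2
knob z 205.68557345939385
chock back -152.12756119345534
26.9 [563.59714437  30.64183582 348.53680638] [-0.55081416 -0.35525352 -0.85767792]
```

View pics/8_side.png

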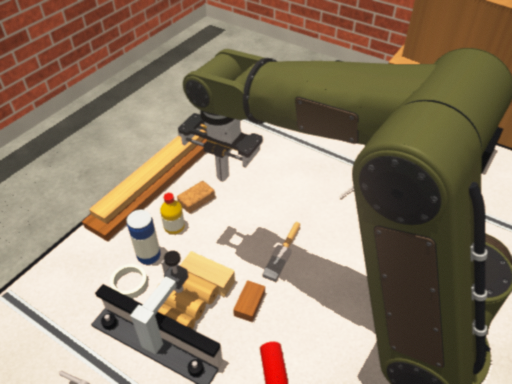

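The side view shows a tight row (195,285), the knob up at (173,257), the bystanders in place and the robot clear.

```bash
python3 -c "
from cell import manip; print(manip.sign_off())"
```

```text
the job is handed in; nothing more can be done
None
```

I laid the stray roll between the other two and the chock. I then pushed the chock with both open fingers until the three rolls were tight against the fence. The push force rose to about 17 N with no more travel.

I pressed the gauge down until its foot rested on the middle roll. It was held there for over a second at about 12 N total, of which about 8 N was on the roll, and then let back up. The job was handed in at about 27 s.

Last checks, in the fence frame:
- **Rolls:** their centres are at about -26, -76 and, for the outer one, about -126 mm. They are parallel to the fence within about 2°. The two rolls I could measure separately are within about 15 mm of its middle. The outer roll shows only merged with the chock, so its position is inferred.
- **Chock:** its back is at about -200 mm from the side camera, so its centre is at about -165 mm (-164 is ideal). The side camera shows it square to the fence within about 0.5°.
- **Gauge:** the knob is back up at 206 mm.
- **Robot and bystanders:** the robot touches nothing, and the bystanders look unmoved.

One check disagreed: the top camera put the chock back at -152 mm and its angle about 3° off. Most likely the gripper was blocking its view of the chock, so I went by the side camera.

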